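Switch the carving bench's dust suction to the wide hood

ROBOT

A 6-joint arm with a two-finger parallel gripper is mounted at the origin on the work surface. World frame = base frame: x ahead of the robot, y to its left, z up, the work surface at z = 0. Lengths are in m, angles in rad, forces in N, time in s.
With the tool pointing down it reaches from about 0.425 to 0.95 m from the base axis. Payload 3.5 kg.
Tool frame: the origin (TCP) lies at the very end of the fingers, on their centre line; the grasp point (between the pads) lies 19 mm behind it; z points along the fingers, y is the direction in which the jaws open and shut (so a half turn about z gives the same grasp; the last joint's range is limited). The gripper opens to 85 mm and grips with 20 to 120 N. Pads are 22 mm wide; open, the fingers measure 114 mm over their backs; the gripper's body (76 mm by 85 mm) begins 54 mm behind the grasp point. The pads swing forward as they close: fully open they stand 13 mm farther back than shut.
Start: joints at [-1.338, 0.286, 1.577, -0, 1.279, -0.15], TCP at [0.252, -0.626, 0.231] pointing down, gripper open.
Joint ranges: [-2.77, 2.77], [-0.9, 2.22], [0.21, 2.48], [-1.53, 4.67], [0.24, 2.81], [-2.84, 2.84]. Speed limits (rad/s): [2.79, 2.79, 3.14, 3.14, 3.14, 3.14].

INTERFACE

Orientations are given as a unit quaternion [x, y, z, w].
In Python, from plant import get_state, read_camera, get_calibration, ticket, search_frame, cut_out, pinpoint gives the robot as it stands.
- The arm moves only by the tool move_arm, never from a script. Its argument "plan" is a list that holds one entry, the list of rows, each a list of 7 numbers: the turn, a rotation vector about the tool's x, y, z in degrees, then the shift along the tool's x, y, z in m, then the finger opening in m, from 0 to 0.0854. In form: [[[ax, ay, az, x, y, z, hand], ...]]. A call has exactly 5 rows; each row is the pose to reach, as a shift and turn from the pose measured when the call began, along the tool's axes at that moment; what a row does not reach only later rows make up. A row lasts 1/8 s, in which the tool goes at most 62.5 mm and 10.7 degrees, less where a joint would pass 70% of its speed; a pose out of reach is approached as far as the arm can. A call with a gripper value outside its range is refused whole. The fingers move at their own pace and stop on an object; "force" is the grip in N (left out, the last holds). Time passes only in rows, so rows that repeat a pose let the fingers close, or fill a call up. It gives the time, the measured TCP pose, the force and the opening at its end, in the units of the state.
- get_state(): the state, without advancing time (a new reading comes with each control period).
- read_camera(name): name is "side" or "top"; returns the picture (480x640x3 uint8, red, green, blue); there is no depth.
- get_calibration(name): a dict with "mtx" (3x3 intrinsics, pixels), "dist_coeffs" ([k1, k2, p1, p2, k3] as OpenCV has them; the pictures are not rectified), "extrinsics" (4x4, takes a point from camera to world coordinates). Camera axes: x right, y up, looking along -z (the intrinsics and any distortion apply to the point x, -y, -z); pixel columns grow to the right and rows downward; lengths in m; the calibration is good to about 2 mm. A picture is of the moment at which its call begins. get_calibration takes no time and is no camera call.
- ticket.sign_off(): hands the job in, once; it reports no verdict.
Trained networks look in the newest picture that a camera, given by its name, has taken for a name from the list of things; names that differ only in an ending like _2 or _b are one class to them, and where a whole thing is asked for, a point or a joint stands for the part that bears it (a point fixed in the world has none). Each returns a list of dicts, best first, with "p" (0 to 1); they miss things now and then, are a little off and sometimes report something else, mostly with a low value. They report only what shows in the picture. A call takes as long as a camera call.
- search_frame(camera, query): "centre" ([column, row] in pixels, amid what is visible of it).
- cut_out(camera, query): "pixels" (480x640 bool, what is visible of it) and "centre" ([column, row] in pixels, amid what is visible of it).
- pinpoint(camera, query): "centre" ([column, row] in pixels: a listed point, or the origin of a listed thing).
The state is a dict: "time": time; "qpos": joint angles; "dq": joint speeds; "joint_efforts": joint torques, N m; "eef_pos": TCP position; "tcp_rot": TCP orientation; "contact_force": force on the tool from outside, world axes, zero at the start; "wrist_torque": the same for the moment, N m; "opening": opening from 0.0 (shut) to 1.0 (fully open).
Only numpy, scipy, OpenCV 4.12 (cv2) and the standard library are available. Lean on these libraries where they do the work, as an engineer would, in place of code of your own. Each camera call takes 0.05 s, during which the arm holds its last target.

TASK

The dust suction on the carving bench is parked. Lift the wooden-gripped selector lever out of its middle notch, carry it along the slot to the notch in front of the wide funnel hood (not the one in front of the narrow nozzle), let it down fully into that notch and let go.

Things in the scene. Friction and masses are not known exactly. Their poses are not given: they have to be found in the camera images.
- lever_grip (a point): Centre of the lever's grip: upright brown wooden block, 20 mm thick (x), 44 wide (y), 50 tall, on a steel stem in a slot in a fixed grey steel box (240 x 320 mm, 90 high). Axes: x across the slot towards the fittings, y along the slot, z up. It only slides along y (1 N friction, stops 85 mm from the middle) and up and down; it cannot turn. Grip centre 157 mm over the table when down.
- lift (a joint): Lever's rise in m: 0 down in a notch, at most 0.050. Its 10 mm cross pin sits in steel combs beside the slot: three open-topped notches 75 mm apart, 24 mm wide, 40 mm at the chamfered mouth. It starts in the middle one. The pin clears the teeth from 0.023; carry it at about 0.035. Lever weighs about 3 N and sinks when let go; over a tooth it stays up at 0.023.
- wide_hood: The wide fitting: open steel funnel, mouth up, 100 mm across and 40 mm high, fixed on the box's top. Origin at the centre of its underside, 90 mm above the table; axes as the lever's. It stands behind one of the two end notches (which one varies); its notch lies straight in front of it, 120 mm along its -x axis.
- narrow_nozzle: The narrow fitting, not the one wanted: open upright steel tube, 34 mm across and 40 mm high on a small flange, fixed behind the other end notch, which lies 120 mm along its -x axis. Origin at the centre of its underside; axes as the lever's.

How it is judged:
By the outcome, as a careful person would: the job done as asked, in the order asked, and still so for the second after the job is handed in, with the robot touching nothing.
It also fails if it takes over 32 s, if anything falls off the work surface, if the arm or the gripper's body presses on something with over 40 N, if the wrist force passes 120 N, or if a joint passes its speed limit or range.

## Working session

There is one attempt and no reset: what is moved stays moved. The work goes in short steps, Python scripts to look and compute and a tool call to move; the robot and the scene stay as the last step left them, time stands still between calls to the robot, and variables do not carry over. Pictures are saved under pics/ and viewed, and the job is handed in when it is done.

Besides the shell and the picture viewer there is one more tool, called after "Call:" as name([rows], argument=value, ...), one row to a line, values as JSON. move_arm: Moves the arm, as the interface text tells. Its arguments: {"type":"object","properties":{"plan":{"type":"array","items":{"type":"array","items":{"type":"array","items":{"type":"number"}}}},"force":{"type":"number"}},"required":["plan"]}

```bash
mkdir -p pics; cat > h.py <<'E'
import numpy as np, cv2
from plant import *
def ray(cam,px):
    c=get_calibration(cam);M=np.array(c["mtx"]);d=np.array(c["dist_coeffs"]);T=np.array(c["extrinsics"])
    u=cv2.undistortPoints(np.array([[px]],float),M,d)[0,0]
    v=T[:3,:3]@np.array([u[0],-u[1],-1.]);return T[:3,3],v/np.linalg.norm(v)
def atz(cam,px,z):
    o,v=ray(cam,px);return o+v*(z-o[2])/v[2]
def tri(pa,pb):
    o1,v1=ray("side",pa);o2,v2=ray("top",pb)
    s=np.linalg.lstsq(np.c_[v1,-v2],o2-o1,rcond=None)[0]
    a=o1+v1*s[0];b=o2+v2*s[1];return (a+b)/2,np.linalg.norm(a-b)
E
python3 - <<'E'
from h import *
for c in("side","top"):
    cv2.imwrite(f"pics/{c}0.png",read_camera(c)[:,:,::-1])
    for q in("lever_grip","wide_hood","narrow_nozzle"):
        z={"lever_grip":.157}.get(q,.09)
        for r in pinpoint(c,q)[:2]: print(c,q,round(r["p"],2),np.round(r["centre"],1),atz(c,r["centre"],z).round(4))
s=get_state();print({k:np.round(v,3) for k,v in s.items()})
E
```

```text
side lever_grip 0.78 [292.3 320.4] [ 0.5682 -0.0636  0.157 ]
side wide_hood 0.66 [409.4 404. ] [ 0.6722 -0.1668  0.09  ]
side narrow_nozzle 0.96 [374.3 308.3] [ 0.6944 -0.0164  0.09  ]
top wide_hood 0.65 [442.3 207.4] [ 0.6751 -0.1671  0.09  ]
top wide_hood 0.21 [388.8 275.4] [ 0.5723 -0.0788  0.09  ]
top narrow_nozzle 0.61 [345.8 196.8] [ 0.6948 -0.0174  0.09  ]
{'time': np.float64(0.4), 'qpos': array([-1.338,  0.286,  1.577, -0.   ,  1.279, -0.15 ]), 'dq': array([ 0.001, -0.002, -0.001, -0.   , -0.002,  0.   ]), 'joint_efforts': array([-0.0000e+00, -4.0529e+01, -2.9235e+01, -0.0000e+00,  2.0000e-03,
        0.0000e+00]), 'eef_pos': array([ 0.252, -0.626,  0.231]), 'tcp_rot': array([ 0.982,  0.19 , -0.   , -0.   ]), 'contact_force': array([-0.583, -0.824, -0.021]), 'wrist_torque': array([ 0.032, -0.012,  0.034]), 'opening': np.float64(0.998)}
```

View pics/side0.png

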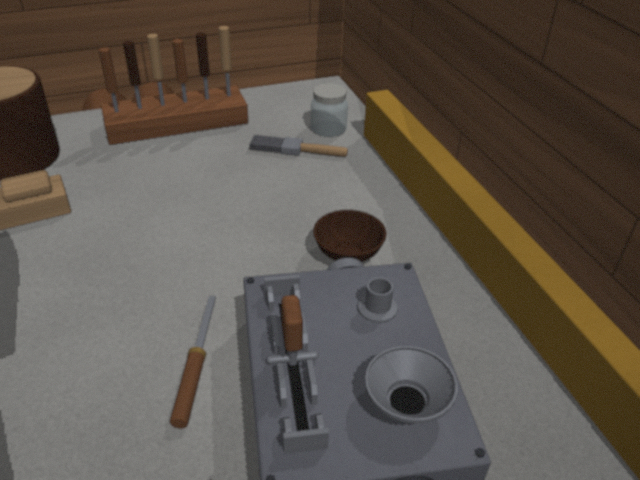

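View pics/top0.png

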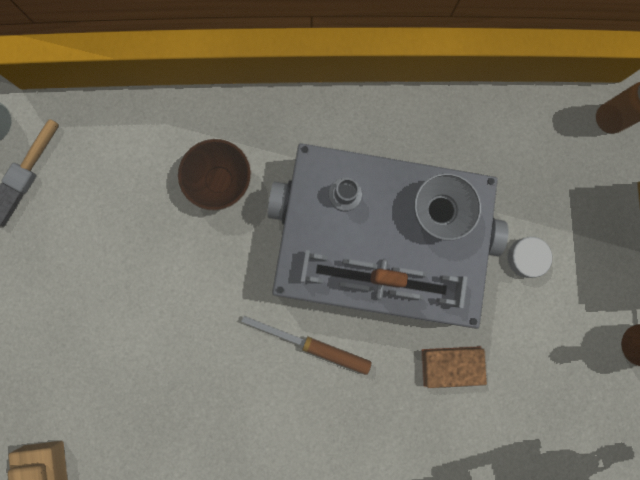

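```bash
python3 - <<'E'
from h import *
R=[]
for c in("side","top"):
    for r in cut_out(c,"lever_grip")[:2]:
        p=r["pixels"];ys,xs=np.where(p);print(c,round(r["p"],2),np.round(r["centre"],1),p.sum(),xs.min(),xs.max(),ys.min(),ys.max(),atz(c,r["centre"],.182 if c=="top" else .157))
        print(cv2.minAreaRect(np.c_[xs,ys].astype(np.int32)))
        im=(p*255).astype(np.uint8);cv2.imwrite(f"pics/m_{c}.png",im)
E
```

```text
side 0.7 [291.7 334.2] 1509 266 317 295 364 [ 0.56129772 -0.08312117  0.157     ]
((283.3016357421875, 332.69940185546875), (68.77445983886719, 50.764183044433594), 70.615478515625)
top 0.85 [384.6 276.4] 762 370 407 259 298 [ 0.56861038 -0.05698673  0.182     ]
((386.60003662109375, 275.7000427246094), (33.98823165893555, 37.11872863769531), 63.43495178222656)
```

The side view shows the brown grip at about (292,322), the hood at (410,385) and the nozzle at (378,295). In the top view the grip is at about (390,278), the hood at (447,208) and the nozzle at (346,193). The lever goes to the hood side, which is -y. Next I'll refine the grip position and yaw from the brown pixels and the box corners.

```bash
python3 - <<'E'
from h import *
for n,px in dict(a=(304,148),b=(491,181),c=(474,321),d=(280,290)).items(): print(n,atz("top",px,.09).round(4))
C=[atz("top",p,.09) for p in((304,148),(491,181),(474,321),(280,290))]
for i in range(4):
    e=C[(i+1)%4]-C[i];print(np.linalg.norm(e).round(4),np.degrees(np.arctan2(e[1],e[0])).round(2))
c=np.mean(C,0);print("box c",c)
for cam,roi in(("side",(275,285,312,360)),("top",(365,262,415,294))):
    im=cv2.imread(f"pics/{cam}0.png").astype(int);x0,y0,x1,y1=roi
    m=np.zeros(im.shape[:2],bool);m[y0:y1,x0:x1]=(im[y0:y1,x0:x1,2]-im[y0:y1,x0:x1,0]>30)
    ys,xs=np.where(m);print(cam,m.sum(),cv2.minAreaRect(np.c_[xs,ys].astype(np.int32)),xs.mean(),ys.mean())
    b=cv2.boxPoints(cv2.minAreaRect(np.c_[xs,ys].astype(np.int32)))
    print([atz(cam,p,.182).round(4).tolist() for p in b])
    print("c",[atz(cam,(xs.mean(),ys.mean()),z).round(4).tolist() for z in(.157,.17,.182)])
    a=cv2.imread(f"pics/{cam}0.png")[y0-20:y1+20,x0-20:x1+20];cv2.imwrite(f"pics/z_{cam}.png",cv2.resize(a,None,fx=6,fy=6,interpolation=2)[:600])
    print("cam",np.array(get_calibration(cam)["extrinsics"])[:3,3])
E
```

```text
a [0.7734 0.0451 0.09  ]
b [ 0.7157 -0.2476  0.09  ]
c [ 0.4995 -0.2063  0.09  ]
d [0.5549 0.0862 0.09  ]
0.2984 -101.16
0.22 169.19
0.2977 79.29
0.2223 -10.65
box c [ 0.63587551 -0.08065711  0.09      ]
side 853 ((292.2944030761719, 322.1217956542969), (54.290252685546875, 18.096750259399414), 85.91438293457031) 292.28018757327084 321.76084407971865
[[0.5611, -0.0465, 0.182], [0.5807, -0.0509, 0.182], [0.5599, -0.127, 0.182], [0.542, -0.1229, 0.182]]
c [[0.5675, -0.0656, 0.157], [0.5639, -0.0773, 0.17], [0.5606, -0.088, 0.182]]
cam [ 0.42780136 -0.51870643  0.6617479 ]
top 430 ((391.0, 277.5), (31.72900390625, 13.809514999389648), 9.462322235107422) 390.8906976744186 277.446511627907
[[0.562, -0.0429, 0.182], [0.5799, -0.0466, 0.182], [0.5718, -0.0882, 0.182], [0.5539, -0.0843, 0.182]]
c [[0.5676, -0.0698, 0.157], [0.5673, -0.0675, 0.17], [0.567, -0.0653, 0.182]]
cam [0.55202244 0.04859476 0.81642404]
```

View pics/z_top.png

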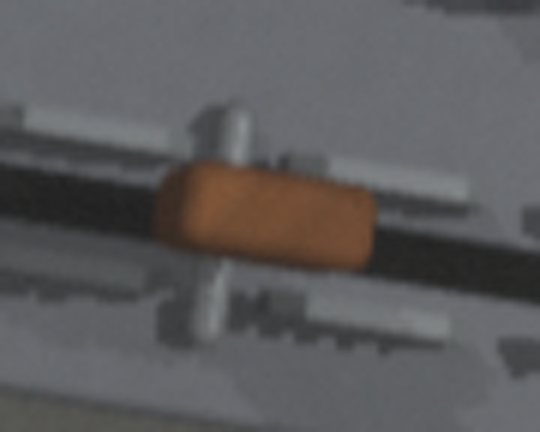

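View pics/z_side.png

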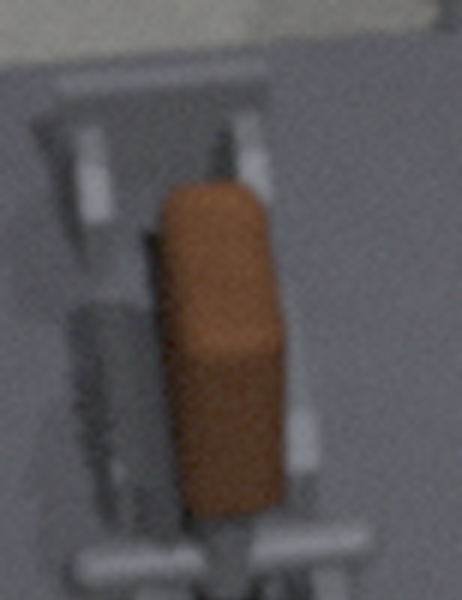

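```bash
cat >> h.py <<'E'
from scipy.spatial.transform import Rotation as Ro
YAW=np.radians(-10.8);EX=np.array([np.cos(YAW),np.sin(YAW),0]);EY=np.array([-np.sin(YAW),np.cos(YAW),0]);EZ=np.array([0,0,1.])
Rt=Ro.from_matrix(np.c_[-EY,EX,-EZ] if np.linalg.det(np.c_[-EY,EX,-EZ])>0 else np.c_[EY,EX,-EZ])
def rel(p):
    s=get_state();R=Ro.from_quat(s["tcp_rot"])
    print("shift",R.inv().apply(np.array(p)-s["eef_pos"]).round(4),"turn",np.degrees((R.inv()*Rt).as_rotvec()).round(2))
E
python3 - <<'E'
from h import *
for p in((.36,-.42,.29),(.47,-.22,.29),(.568,-.066,.27)): rel(p)
print(atz("top",(636,345),.1),atz("top",(530,258),.1))
E
```

```text
shift [ 0.177  -0.1509 -0.0587] turn [ -0.    -0.   -57.27]
shift [ 0.3538 -0.2954 -0.0587] turn [ -0.    -0.   -57.27]
shift [ 0.5022 -0.4016 -0.0387] turn [ -0.    -0.   -57.27]
[ 0.45348471 -0.45733097  0.1       ] [ 0.59225271 -0.29652187  0.1       ]
```

Call:
move_arm([
  [[0,0,0,0.01,-0.01,-0.055,0.085],[0,0,-8,0.055,-0.045,-0.08,0.085],[0,0,-16,0.1,-0.082,-0.08,0.085],[0,0,-24,0.145,-0.12,-0.08,0.085],[0,0,-32,0.19,-0.16,-0.08,0.085]],
])

```text
time: 1.12
eef_pos: [0.3693, -0.4051, 0.3116]
tcp_rot: [0.89, 0.455, 0.0, 0.0]
contact_force: [0.1, -0.3, 0.6]
opening: 0.996
```

```bash
python3 - <<'E'
from h import *
s=get_state();print(s["time"],s["eef_pos"],s["contact_force"],s["opening"])
for p in((.47,-.22,.29),(.568,-.066,.25)): rel(p)
E
```

```text
1.125 [ 0.36927452 -0.40505024  0.31159669] [ 0.12022618 -0.26891986  0.6331128 ] 0.9963136918973786
shift [ 0.209  -0.0267  0.0216] turn [ 5.000e-02  1.000e-02 -2.503e+01]
shift [ 0.3912 -0.0374  0.0616] turn [ 5.000e-02  1.000e-02 -2.503e+01]
```

Call:
move_arm([
  [[0,0,-5,0.06,-0.006,0.0,0.06],[0,0,-10,0.12,-0.012,0.0,0.06],[0,0,-15,0.18,-0.018,0.01,0.06],[0,0,-20,0.24,-0.024,0.02,0.06],[0,0,-25,0.29,-0.029,0.03,0.06]],
])

```text
time: 1.75
eef_pos: [0.5163, -0.1509, 0.2817]
tcp_rot: [0.769, 0.639, 0.0, 0.001]
contact_force: [0.1, -0.3, -0.2]
opening: 0.7
```

```bash
python3 - <<'E'
from h import *
for p in((.568,-.066,.25),(.568,-.066,.20)): rel(p)
E
```

```text
shift [0.093  0.0351 0.0317] turn [0.11 0.04 0.19]
shift [0.093  0.035  0.0817] turn [0.11 0.04 0.19]
```

Call:
move_arm([
  [[0.1,0,0.2,0.05,0.019,0.015,0.06],[0.1,0,0.2,0.093,0.035,0.03,0.06],[0.1,0,0.2,0.093,0.035,0.06,0.06],[0.1,0,0.2,0.093,0.035,0.075,0.06],[0.1,0,0.2,0.093,0.035,0.075,0.06]],
])

```text
time: 2.38
eef_pos: [0.5671, -0.0662, 0.2054]
tcp_rot: [0.771, 0.637, -0.001, -0.001]
contact_force: [0.4, 0.4, 0.7]
opening: 0.702
```

```bash
python3 - <<'E'
from h import *
rel((.568,-.066,.144))
for c in("side","top"): cv2.imwrite(f"pics/{c}1.png",read_camera(c)[:,:,::-1])
E
```

```text
shift [0.0004 0.001  0.0614] turn [-0.16  0.02 -0.05]
```

View pics/side1.png

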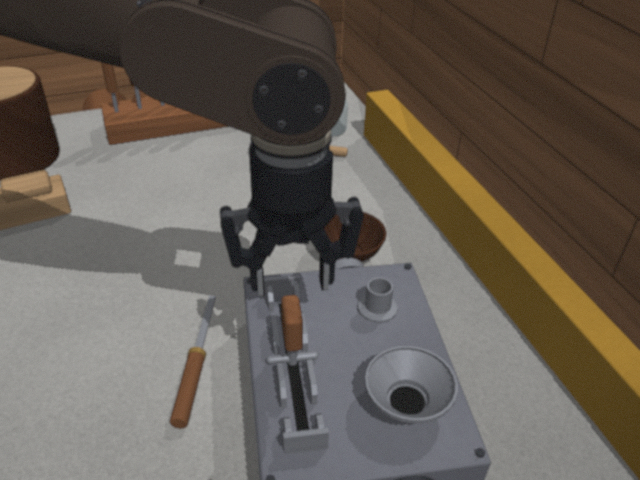

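The fingertips at about (260,285) and (327,282) straddle the grip at column 292, so the gripper is centred. I'll go down and then close.

Call:
move_arm([
  [[0,0,0,0,0.001,0.02,0.06],[0,0,0,0,0.001,0.04,0.06],[0,0,0,0,0.001,0.054,0.06],[0,0,0,0,0.001,0.061,0.06],[0,0,0,0,0.001,0.061,0.06]],
])

```text
time: 3.1
eef_pos: [0.5691, -0.0669, 0.1459]
tcp_rot: [0.771, 0.637, -0.0, 0.0]
contact_force: [0.1, -0.1, 0.6]
opening: 0.706
```

Call:
move_arm([
  [[0,0,0,0,0,0,0.04],[0,0,0,0,0,0,0.02],[0,0,0,0,0,0,0.01],[0,0,0,0,0,0,0.01],[0,0,0,0,0,0,0.01]],
], force=40)

```text
time: 3.72
eef_pos: [0.5674, -0.0665, 0.1468]
tcp_rot: [0.771, 0.637, -0.002, -0.002]
contact_force: [-5.9, 1.0, 5.4]
opening: 0.227
```

```bash
python3 - <<'E'
from h import *
for c in("side","top"): cv2.imwrite(f"pics/{c}2.png",read_camera(c)[:,:,::-1])
s=get_state();print(s["eef_pos"],s["contact_force"],s["opening"])
R=Ro.from_quat(s["tcp_rot"]);print("lift dir",R.inv().apply(EZ).round(4),"-EY",R.inv().apply(-EY).round(4))
E
```

```text
[ 0.56733386 -0.06649634  0.14679879] [-6.26460299  0.30187986  4.72122625] 0.2290002008770244
lift dir [-9.0e-04 -5.3e-03 -1.0e+00] -EY [-1.e+00  8.e-04  9.e-04]
```

View pics/side2.png

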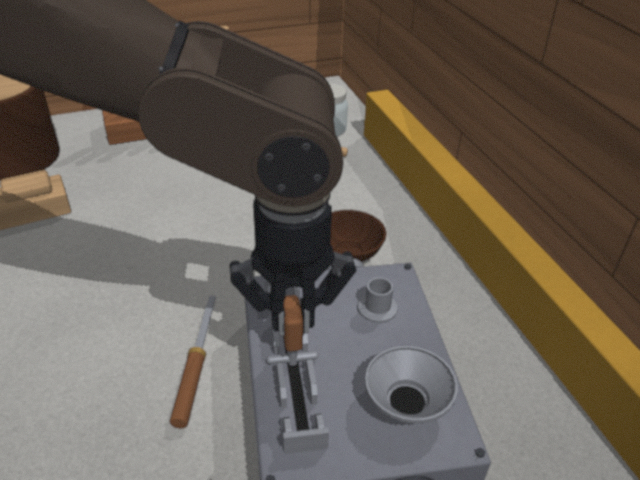

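The opening is 19.5 mm, so the grip is held. The side force is small, about 6 N. Lifting.

Call:
move_arm([
  [[0,0,0,0,-0.001,-0.01,0.01],[0,0,0,0,-0.001,-0.02,0.01],[0,0,0,0,-0.001,-0.03,0.01],[0,0,0,0,-0.001,-0.036,0.01],[0,0,0,0,-0.001,-0.036,0.01]],
])

```text
time: 4.45
eef_pos: [0.5669, -0.0664, 0.1836]
tcp_rot: [0.771, 0.637, -0.002, -0.001]
contact_force: [0.9, -0.5, -2.3]
opening: 0.23
```

```bash
python3 - <<'E'
from h import *
cv2.imwrite(f"pics/side3.png",read_camera("side")[:,:,::-1][200:,150:])
s=get_state();print(s["eef_pos"],s["contact_force"],s["opening"])
rel(np.array([.5674,-.0665,.1468+.036])-.075*EY)
E
```

```text
[ 0.56688944 -0.06640621  0.18317905] [ 0.48341669  0.15798452 -3.06031805] 0.22935460711743175
shift [-0.075   0.0006  0.0005] turn [-0.23  0.06 -0.05]
```

View pics/side3.png

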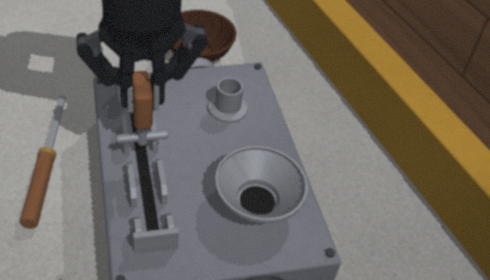

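The lever is up: the pin is clear of the combs in the crop at about (142,137), and the gripper carries 3 N. Now I carry it 75 mm toward the hood.

Call:
move_arm([
  [[0,0,0,-0.02,0,0,0.01],[0,0,0,-0.04,0,0,0.01],[0,0,0,-0.06,0,0,0.01],[0,0,0,-0.075,0,0,0.01],[0,0,0,-0.075,0,0,0.01]],
])

```text
time: 5.12
eef_pos: [0.5522, -0.1422, 0.1831]
tcp_rot: [0.771, 0.636, -0.003, -0.001]
contact_force: [0.4, -0.5, -3.4]
opening: 0.228
```

```bash
python3 - <<'E'
from h import *
cv2.imwrite(f"pics/side4.png",read_camera("side")[:,:,::-1][200:,150:])
s=get_state();print(s["eef_pos"],s["contact_force"],s["opening"])
rel(np.array([.5674,-.0665,.1468])-.075*EY)
E
```

```text
[ 0.55234115 -0.14146642  0.18314305] [-0.5948164  -1.02648012 -1.7472532 ] 0.23085558044763957
shift [0.0016 0.0009 0.0363] turn [-0.26  0.14 -0.12]
```

View pics/side4.png

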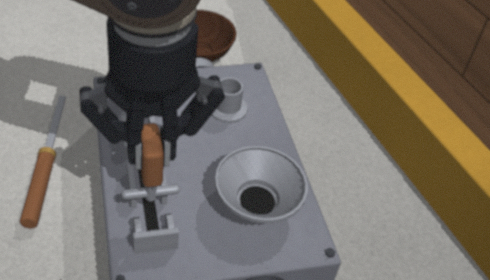

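Call:
move_arm([
  [[0,0,0,0.001,0,0.009,0.01],[0,0,0,0.001,0,0.018,0.01],[0,0,0,0.001,0,0.027,0.01],[0,0,0,0.001,0,0.036,0.01],[0,0,0,0.001,0,0.036,0.01]],
])

```text
time: 5.8
eef_pos: [0.5524, -0.1403, 0.1469]
tcp_rot: [0.771, 0.637, -0.002, -0.001]
contact_force: [-0.2, -0.2, 0.7]
opening: 0.228
```

```bash
python3 - <<'E'
from h import *
cv2.imwrite(f"pics/side5.png",read_camera("side")[:,:,::-1][200:,150:])
s=get_state();print(s["eef_pos"],s["contact_force"],s["opening"])
rel(np.array([.5674,-.0665,.1468])-.075*EY)
E
```

```text
[ 0.55236553 -0.14025104  0.14691548] [-0.03228048 -1.04431811 -0.75011118] 0.23168224602294596
shift [0.0003 0.0009 0.0001] turn [-0.28  0.12 -0.1 ]
```

View pics/side5.png

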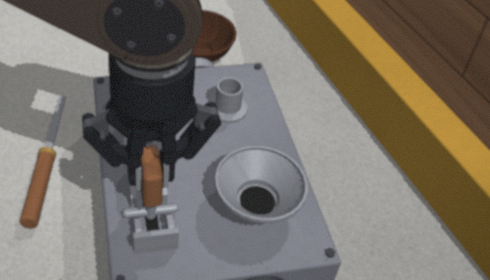

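The lever is back at its starting height, 75 mm along the slot. I'll press it 2 mm to check it's seated, then release.

Call:
move_arm([
  [[0,0,0,0,0,0.002,0.01],[0,0,0,0,0,0.002,0.01],[0,0,0,0,0,0.001,0.04],[0,0,0,0,0,0,0.05],[0,0,0,0,0,0,0.05]],
])

```text
time: 6.48
eef_pos: [0.5523, -0.1402, 0.1467]
tcp_rot: [0.771, 0.637, -0.002, -0.001]
contact_force: [-0.5, 0.0, 1.0]
opening: 0.587
```

Call:
move_arm([
  [[0,0,0,0,0,-0.01,0.06],[0,0,0,0,0,-0.03,0.06],[0,0,0,0,0,-0.06,0.06],[0,0,0,0,0,-0.1,0.06],[0,0,0,0,0,-0.14,0.06]],
])

```text
time: 7.1
eef_pos: [0.5532, -0.1401, 0.2898]
tcp_rot: [0.771, 0.637, -0.002, -0.001]
contact_force: [0.1, -0.4, -0.5]
opening: 0.706
```

```bash
python3 - <<'E'
from h import *
exp=np.array([.568,-.066,.157])-.075*EY;print("expect",exp)
P={}
for c in("side","top"):
    cv2.imwrite(f"pics/{c}6.png",read_camera(c)[:,:,::-1])
    for r in pinpoint(c,"lever_grip")[:1]: print(c,r["p"],r["centre"],atz(c,r["centre"],.157));P[c]=r["centre"]
if len(P)==2: print(tri(P["side"],P["top"]))
s=get_state();print(s["time"],s["eef_pos"],s["contact_force"],s["opening"])
E
```

```text
expect [ 0.5539464  -0.13967154  0.157     ]
side 0.57 [298.3, 375.6] [ 0.5505134  -0.13944541  0.157     ]
top 0.72 [439.6, 287.3] [ 0.55207956 -0.13706     0.157     ]
(array([ 0.55160565, -0.13764655,  0.15448894]), np.float64(0.000976176543361895))
7.3 [ 0.55359763 -0.14025394  0.28901112] [-1.05936878  0.22263671 -0.36216594] 0.7002393070356279
```

View pics/side6.png

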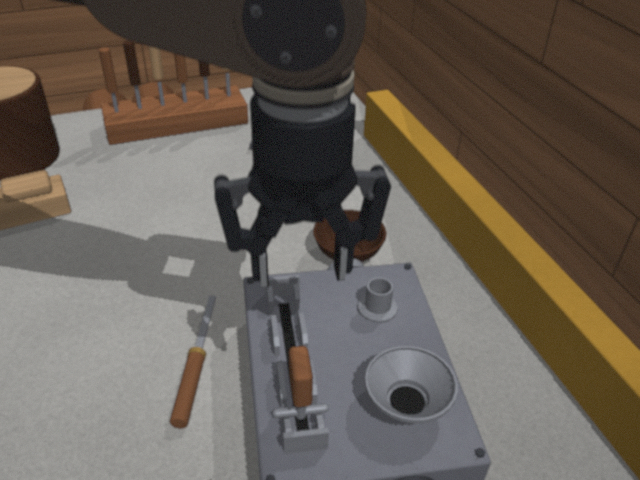

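View pics/top6.png

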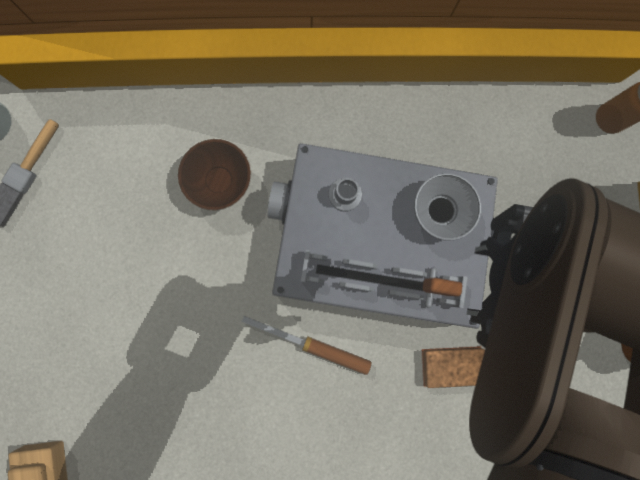

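The grip stands free at (301,377) in the side view and (443,287) in the top view. It is down in the hood-side notch, and triangulation puts it at z ≈ 0.154 m against the 0.157 m given. The gripper is well clear.

```bash
python3 -c "
from plant import *
print(ticket.sign_off())"
```

```text
the job is handed in; nothing more can be done
None
```

The selector lever is now in the notch in front of the wide funnel hood, fully down and released. I gripped it, lifted it about 36 mm out of the middle notch, carried it 75 mm along the slot and let it down. I then opened the fingers and raised the gripper about 14 cm clear. I handed the job in at about 7.3 s of the 32 s allowed.

**Last checks:**
- **Position:** the two cameras put the grip at (0.552, -0.138, 0.154) m. I expected (0.554, -0.140, 0.157) m, so they agree to about 2–3 mm, which is within calibration error.
- **Height on release:** the gripper came back to the same height as at the start (TCP 0.147 m), so the lever was at lift 0.
- **Clearance:** both pictures show the lever standing free of the gripper in the hood-side notch. The wrist force readings I saw stayed below 10 N.

**Disagreements along the way:**
- The line between the two fittings suggested a box angle of about -8°, while the box corners and the grip edges gave about -10.8°. I used -10.8°, and the carry met no side resistance.
- At the start the top camera's point finder missed the grip, and the cut-out network was off. I took the grip position from its brown pixels and the side view instead.

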